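# Wedge a lamp stem into the dovetail fixture

## Robot

A 6-joint arm with a two-finger parallel gripper is mounted at the origin on the work surface. World frame = base frame: x ahead of the robot, y to its left, z up, the work surface at z = 0. Lengths are in mm, angles in rad, forces in N, time in s.
With the tool pointing down it reaches from about 350 to 775 mm from the base axis. Payload 7.3 kg.
Tool frame: the origin (TCP) lies at the very end of the fingers, on their centre line; the grasp point (between the pads) lies 19 mm behind it (bot.grip_point_offset is the distance from the TCP to the grasp point, in mm); z points along the fingers, y is the line along which they close (so a half turn about z gives the same grasp; the last joint's range is limited). The gripper opens to 92 mm and grips with 3 to 60 N. Pads are 19 mm wide; open, the fingers measure 130 mm over their backs; the gripper's body (75 mm by 190 mm) begins 47 mm behind the grasp point.
Start: joints at [-1.382, 0.342, 1.524, -0, 1.275, -0.146], TCP at [172.527, -495.862, 226.741] pointing down, gripper open.
Joint ranges: [-2.53, 2.53], [-0.77, 2.02], [0.04, 2.7], [-1, 4.14], [0.28, 2.66], [-3.11, 3.11]. Speed limits (rad/s): [2.57, 2.57, 3.14, 3.14, 3.14, 3.14].

## Interface

Orientations are given as [roll, pitch, yaw] about the fixed x, y, z axes, in that order (R = Rz(yaw) Ry(pitch) Rx(roll)).
In Python, from plant import bot gives the robot as it stands. The module is installed in compiled form; this text tells all that it offers.
- The arm moves only by the shell command python3 -m jog 'ROWS' [OPENING]. ROWS is JSON, a list of rows, each a list of 6 numbers: the shift along the tool's x, y, z in mm, then the turn, a rotation vector about the tool's x, y, z in rad. In form: [[dx, dy, dz, rx, ry, rz], ...]. A call has 1 to 12 rows; each row shifts and turns the commanded pose from where the row before left it, along the tool's axes as they then stand; what a row does not reach is not made up. A row lasts 1/10 s, in which the tool goes at most 50 mm and 8.59 degrees, less where a joint would pass 70% of its speed; a pose out of reach is approached as far as the arm can. A call with a gripper value outside its range is refused whole. OPENING is the opening in per cent of the stroke, from 0 (shut) to 100 (fully open), set as the call begins (- or left out, the last holds). The fingers move at their own pace and stop on an object; the grip force is fixed at half the most. Time passes only in rows, so rows that do not move let the fingers close. It gives the time, the measured TCP pose, the force, the opening and the grip force at its end, in the units of the state.
- bot.get_obs(): the state, without advancing time (a new reading comes with each control period).
- bot.capture(name): name is "side" or "top" or "wrist"; returns the picture (384x512x3 uint8, red, green, blue); there is no depth.
- bot.camera_model(name): a dict with "fx", "fy", "cx", "cy" (pixels), "dist_coeffs" ([k1, k2, p1, p2, k3] as OpenCV has them; the pictures are not rectified), "position" and "orientation" of the camera in the world; the wrist camera has in their place "T_tool_cam" (4x4, takes a point from camera to tool coordinates, whose origin is the TCP and whose axes are the flange's). Camera axes: x right, y down, z forward; pixel columns grow to the right and rows downward; lengths in mm; the calibration is good to about 2 mm. A picture is of the moment at which its call begins: read the wrist's pose just before it. camera_model takes no time and is no camera call.
- bot.close_job(): hands the job in; it is judged then, once.
Trained networks look in the newest picture that a camera, given by its name, has taken for a name from the list of things; names that differ only in an ending like _2 or _b are one class to them, and where a whole thing is asked for, a point or a joint stands for the part that bears it (a point fixed in the world has none). Each returns a list of dicts, best first, with "p" (0 to 1); they miss things now and then, are a little off and sometimes report something else, mostly with a low value. They report only what shows in the picture. A call takes as long as a camera call. They do not tell look-alikes from the thing itself.
- bot.outline_of(target, camera): "mask" (384x512 bool, what is visible of it) and "pixel" ([column, row] in pixels, amid what is visible of it).
The state is a dict: "time": time; "joint_positions": joint angles; "dq": joint speeds; "tau": joint torques, N m; "tool_pos": TCP position; "tcp_rot": TCP orientation; "contact_force": force on the tool from outside, world axes, zero at the start; "moment": the same for the moment, N m; "grip_width": finger opening in mm; "finger_force": force on a finger pad.
Only numpy, scipy, OpenCV 4.12 (cv2) and the standard library are available. Lean on these libraries where they do the work, as an engineer would, in place of code of your own. Each camera call takes 0.05 s, during which the arm holds its last target. There are 200 camera calls.

## Task

Fix the brass lamp stem in the blue bench fixture for assembly: pick it up by the stem, start the narrow nose of its dovetailed shoe between the two rails at their wide open end, and slide it along the tapered way until it is wedged tight and stays so. The rails are adjusted differently every time, so go by feel: let the shoe find its own line between the rails, finish with one slow, steady push of about 15 N and never force it much harder; then let go, and leave everything else on the bench where it is.

Things in the scene. Friction and masses are not known exactly. Their poses are not given: they have to be found in the camera images.
- shoe: The part to load: a dark, greased steel dovetailed shoe, 14 mm high, with an upright round brass stem, 22 mm in diameter, top 85 mm above the underside (collar 31 mm wide round its foot, 14 to 24 mm up). Loose, 0.28 to 0.46 kg. Origin on the underside, below the stem's axis; x points to the narrow nose, z up. It stands on the bench in one of two spots; the bare column is in the other.
- nose (a point): Middle of the shoe's narrow front end, on its underside, 48 mm ahead of the shoe's origin; axes as the shoe. The dovetail runs from here 80 mm back; at the underside it is 50 mm wide here and 60 mm at its rear end, flanks leaning inward 30 degrees from vertical.
- lip (a point): Middle of the rear face of the upright lip that ends the shoe's plain tail (36 mm wide, 10 mm high), 62 mm behind the shoe's origin, 13 mm above the underside; axes as the shoe. The lip is 36 mm wide, 6 mm thick, 26 mm high: push here, forwards.
- dock: Blue fixture plate fixed to the bench, 270 x 160 x 12 mm; origin under its centre, x along the way in the pushing direction. The half towards the robot is a bare apron level with the floor of the way. The other half carries two rails 16 mm high, 135 mm long, out to y = +-60 mm: brass on the left (y+), steel on the right. Outside the brass one a dark strip, top 38 mm above the bench.
- mouth (a point): Middle of the way's wide open end, on its floor, 12 mm above the bench; x into the way, z up. About 60 mm wide here at the floor, narrowing 1 mm in 8, overhanging flanks match the shoe: enter only here. The steel rail is set up to 3 mm in or out (not measured), so the shoe first binds with its nose 56 to 104 mm past here, up to 2 mm off the middle; tight is 2 to 8 mm farther. No end stop.
- gib: The brass rail, sprung: gives sideways 1 mm per 40 N. Its contact force with the shoe measures tightness: while it stays wedged, about 0.7 to 1.1 times the push that wedged it. The wedge holds itself when the push ends. A shoe held rigidly off its line bears on one rail only: release it inside the mouth, then push its lip. Origin at the mouth, on the floor; axes as the fixture.
- column: Bystander: bare brass lamp column, 100 mm tall, round foot 60 mm across; origin under its centre.
- lamp_a: Bystander: finished brass lamp, 295 mm tall, head 110 mm across; origin under its centre.
- shade: Bystander: brass lamp head, a disc 110 mm across and 40 mm high; origin under its centre.
- driver: Bystander: screwdriver with orange handle lying on the bench beyond the fixture.
There are look-alikes about, which are no part of the job. Of the things like the shoe, leave any that is orange or red; of the rest the smaller one is meant.

How it is judged (in metres and radians):
On the way, in this order (a step that is already met when the one before it is completed fails the run):
1. The nose of the shoe is between the rails, at least 20 mm past the mouth, the shoe flat on the floor of the way (x of nose in the frame of mouth above 0.02 m and y of nose in the frame of mouth between -0.012 and 0.012 m and z of nose in the frame of mouth between -0.003 and 0.004 m and angle between the x axis of shoe and the x axis of mouth, either way round below 0.08 rad), for 0.2 s.
2. The shoe is wedged: it presses on the sprung brass rail with more than 7 N (contact force between shoe and gib above 7 N and x of nose in the frame of mouth above 0.05 m and y of nose in the frame of mouth between -0.006 and 0.006 m and z of nose in the frame of mouth between -0.003 and 0.004 m and angle between the x axis of shoe and the x axis of mouth, either way round below 0.08 rad), for 0.2 s.
At the end, for the whole second after the job is handed in: The shoe sits in the way, flat on its floor (underside of the nose within 4 mm), in line with it (within 6 mm sideways and 0.08 rad), its nose 50 to 125 mm past the mouth, at rest, released, and still wedged: it presses on the brass rail with more than 5 N (contact force between shoe and gib above 5 N and x of nose in the frame of mouth between 0.05 and 0.125 m and y of nose in the frame of mouth between -0.006 and 0.006 m and z of nose in the frame of mouth between -0.003 and 0.004 m and angle between the x axis of shoe and the x axis of mouth, either way round below 0.08 rad and angle between shoe's own z axis and vertical below 0.06 rad and linear speed of shoe below 0.01 m/s); the robot touches nothing.
It fails at once if The shoe was forced: more than 28 N on the brass rail (contact force between shoe and gib above 28 N).
It fails at once if Another thing on the bench (column, lamp, loose shade or screwdriver) was moved by more than 30 mm (distance of any of column, lamp_a, shade, driver from where it was at the start of the episode above 0.03 m).
It also fails if it takes over 69 s, if anything falls off the work surface, if the arm or the gripper's body presses on something with over 40 N, if the wrist force passes 120 N, or if a joint passes its speed limit or range.

## Working session

There is one attempt and no reset: what is moved stays moved. The work goes in short steps, Python scripts to look and compute and a shell command to move; the robot and the scene stay as the last step left them, time stands still between calls to the robot, and variables do not carry over. Pictures are saved under pics/ and viewed, at most 10 in all, crops included, and the job is handed in when it is done.

```bash
mkdir -p pics; cat > h.py <<'E'
import numpy as np,cv2
from plant import bot
from scipy.spatial.transform import Rotation as R
def cam(n):
    m=bot.camera_model(n);K=np.array([[m['fx'],0,m['cx']],[0,m['fy'],m['cy']],[0,0,1]]);d=np.array(m['dist_coeffs'],float)
    if n=='wrist':
        o=bot.get_obs();T=np.eye(4);T[:3,:3]=R.from_euler('xyz',o['tcp_rot']).as_matrix();T[:3,3]=o['tool_pos'];T=T@np.array(m['T_tool_cam'])
        return K,d,T[:3,:3],T[:3,3]
    q=np.array(m['orientation'],float)
    Rm=q if q.shape==(3,3) else (R.from_euler('xyz',q).as_matrix() if q.size==3 else None)
    return K,d,Rm,np.array(m['position'],float)
def ray(c,px,z):
    K,d,Rm,p=c;u=cv2.undistortPoints(np.array(px,float).reshape(-1,1,2),K,d).reshape(-1,2)
    v=np.c_[u,np.ones(len(u))]@Rm.T
    return p+v*((z-p[2])/v[:,2])[:,None]
def proj(c,P):
    K,d,Rm,p=c;return cv2.projectPoints((np.array(P,float).reshape(-1,3)-p)@Rm,np.zeros(3),np.zeros(3),K,d)[0].reshape(-1,2)
E
python3 - <<'E'
from h import *
print(bot.get_obs())
a=[]
for n in('side','top'):
    i=bot.capture(n);cv2.imwrite(f'pics/{n}0.png',i[:,:,::-1]);print(bot.camera_model(n)['orientation'],cam(n)[3])
    for t in('shoe','dock','column','lamp_a','shade','driver','gib'):
        for r in bot.outline_of(t,n): print(n,t,round(r['p'],2),np.round(r['pixel']),r['mask'].sum(),np.round(ray(cam(n),r['pixel'],12)))
E
```

```text
{'time': 0.0, 'joint_positions': array([-1.38200593e+00,  3.42766713e-01,  1.52501032e+00,  8.33120964e-07,
        1.27541045e+00, -1.46003343e-01]), 'dq': array([ 0.0004479 , -0.00112907, -0.00158137,  0.00139083, -0.0004169 ,
       -0.00029774]), 'tau': array([ 2.30113221e-05, -4.31236196e+01, -2.44217259e+01,  7.18203024e-02,
        5.59960864e-02, -9.18980254e-05]), 'tool_pos': array([ 172.44376182, -495.43915673,  226.02447817]), 'tcp_rot': array([-3.14001492e+00, -2.32811089e-04,  3.34793308e-01]), 'contact_force': array([-0.30756437, -0.13735501,  0.34482145]), 'moment': array([0.01004675, 0.00753112, 0.00603723]), 'finger_force': 0.0, 'grip_width': 91.75218177538791}
[-2.17295911 -0.01103981 -2.97508959] [350.00251002 955.03262651 727.57714029]
side shoe 0.85 [286. 166.] 333 [[ 454. -258.   12.]]
side shoe 0.71 [286. 146.] 227 [[ 475. -413.   12.]]
side shoe 0.65 [335. 142.] 495 [[ 277. -486.   12.]]
side shoe 0.63 [331. 169.] 610 [[ 291. -268.   12.]]
side dock 0.73 [208. 236.] 1161 [[628. 176.  12.]]
side column 0.63 [242. 156.] 202 [[ 634. -303.   12.]]
side lamp_a 0.96 [258. 237.] 4414 [[488. 154.  12.]]
side shade 0.81 [172. 281.] 1719 [[671. 353.  12.]]
side driver 0.76 [186. 167.] 203 [[ 816. -181.   12.]]
side driver 0.69 [206. 236.] 1255 [[636. 175.  12.]]
side gib 0.92 [209. 230.] 382 [[633. 149.  12.]]
[-3.04506134  0.00407909 -1.57850435] [ 420.07150548  -28.29141977 1271.66215307]
top shoe 0.82 [385. 211.] 642 [[ 478. -395.   12.]]
top shoe 0.69 [341. 221.] 596 [[ 450. -261.   12.]]
top shoe 0.63 [414. 277.] 1161 [[ 281. -476.   12.]]
top shoe 0.62 [346. 278.] 1110 [[ 280. -271.   12.]]
top dock 0.9 [210. 190.] 3929 [[549. 137.  12.]]
top column 0.74 [347. 165.] 314 [[ 621. -284.   12.]]
top shade 0.92 [134. 154.] 1143 [[660. 371.  12.]]
top driver 0.76 [311.  96.] 246 [[ 838. -176.   12.]]
top gib 0.75 [198. 162.] 672 [[633. 175.  12.]]
top gib 0.45 [135. 152.] 1152 [[668. 367.  12.]]
```

View pics/top0.png

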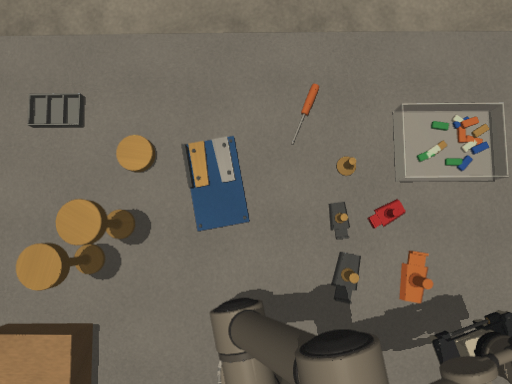

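View pics/side0.png

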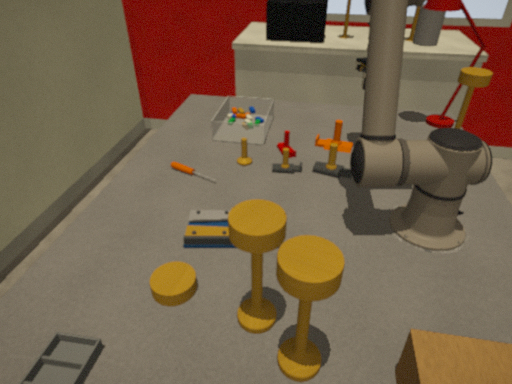

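The top view shows four shoes: dark ones at (341,220) (smaller) and (346,278) (larger), with the red and orange look-alikes to the right. The dock is at (215,185), with its rails at the far end. Next I'll zoom in on the small dark shoe and the dock.

```bash
python3 - <<'E'
from h import *
i=cv2.imread('pics/top0.png')
a=cv2.resize(i[190:250,310:370],(400,400),interpolation=cv2.INTER_CUBIC)
b=cv2.resize(i[130:235,170:275],(400,400),interpolation=cv2.INTER_CUBIC)
cv2.imwrite('pics/crop.png',np.hstack([a,b]))
E
```

```text
(no output)
```

View pics/crop.png

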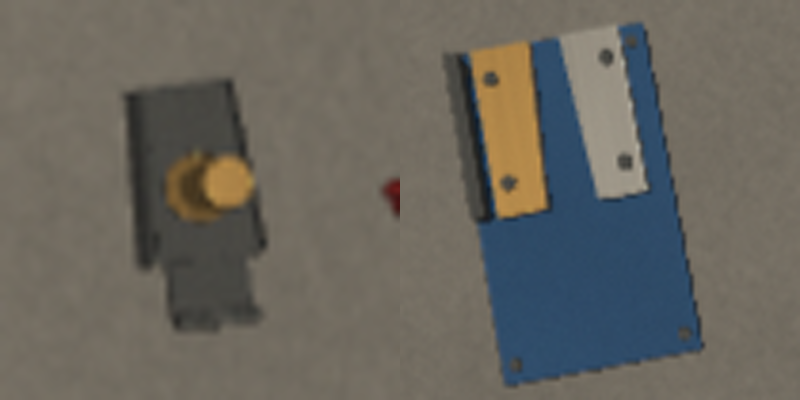

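The small shoe's nose points up in the picture (+x), its tail points towards the robot, and its stem top is at about (344,217). The dock's apron is nearest the robot, with corners at about (198,231), (249,222) and (234,136), and the mouth opens towards the robot. Next I'll convert these to metric positions.

```bash
python3 - <<'E'
from h import *
c=cam('top')
D=lambda p:(np.array(p,float)-[400,0]+.5)*.2625-.5+[170,130]
S=lambda p:(np.array(p,float)+.5)*.15-.5+[310,190]
q=ray(c,D([[507,386],[703,350],[645,22]]),12);print(q.round(1))
print('sizes',np.linalg.norm(q[0]-q[1]),np.linalg.norm(q[2]-q[1]),'ctr',(q[0]+q[2])/2)
e=q[2]-q[1];y1=np.arctan2(e[1],e[0]);e=q[0]-q[1];y2=np.arctan2(-e[0],e[1]);print('yaw',y1,y2)
r=ray(c,D([[551,209],[597,200]]),28);print('rail mouth',r.round(1),r.mean(0).round(1))
s=ray(c,S([229,182]),85);print('stem',s.round(1))
n=ray(c,S([[125,92],[232,80]]),14);l=ray(c,S([[172,325],[262,313]]),20);print('nose',n.mean(0),'lip',l.mean(0))
e=n.mean(0)-l.mean(0);print(np.linalg.norm(e),np.arctan2(e[1],e[0]))
e=n[0]-n[1];print(np.arctan2(-e[0],e[1]),np.linalg.norm(e))
E
```

```text
[[423.  172.9  12. ]
 [450.3  17.4  12. ]
 [715.7  63.2  12. ]]
sizes 157.9018725744285 269.34916436737643 ctr [569.33979939 118.03556813  12.        ]
yaw 0.17082475244132111 0.1737252567041379
rail mouth [[562.  136.5  28. ]
 [568.9 100.1  28. ]] [565.5 118.3  28. ]
stem [[ 459.5 -255.4   85. ]]
nose [ 505.66456305 -247.18861199   14.        ] lip [ 400.32582981 -260.87136533   20.        ]
106.39298124648872 0.12916968066184042
0.10353376308940115 49.050222442037445
```

```bash
cat > go.py <<'E'
import sys
from h import *
# go.py x y z yaw : total shift in the present tool axes, and the turn about tool z
t=np.array(list(map(float,sys.argv[1:5])));o=bot.get_obs()
Rm=R.from_euler('xyz',o['tcp_rot']);G=R.from_euler('xyz',[np.pi,0,t[3]])
print('shift',Rm.inv().apply(t[:3]-o['tool_pos']).round(2),'turn',(Rm.inv()*G).as_rotvec().round(4),'pos',o['tool_pos'].round(2),o['tcp_rot'].round(4),'F',o['contact_force'].round(2),'t',o['time'])
E
python3 go.py 440 -258 170 0.335; python3 -c "
from h import *;print(bot.camera_model('wrist')['T_tool_cam'])"
```

```text
shift [ 330.77 -136.76   56.74] turn [ 0.0001  0.     -0.0002] pos [ 172.54 -495.86  226.76] [3.1415 0.     0.3348] F [-0.11  0.52 -1.18] t 0.8
[[-6.84456651e-04 -9.58687358e-01 -2.84461035e-01  7.55724641e+01]
 [ 9.99999630e-01 -8.04385364e-04  3.04778762e-04  4.85712351e-01]
 [-5.21003839e-04 -2.84460721e-01  9.58687554e-01 -1.59040362e+02]
 [ 0.00000000e+00  0.00000000e+00  0.00000000e+00  1.00000000e+00]]
```

```bash
python3 -m jog '[[33,-13.7,5.7,0,0,0],[33,-13.7,5.7,0,0,0],[33,-13.7,5.7,0,0,0],[33,-13.7,5.7,0,0,0],[33,-13.7,5.7,0,0,0],[33,-13.7,5.7,0,0,0],[33,-13.7,5.7,0,0,0],[33,-13.7,5.7,0,0,0],[33,-13.7,5.7,0,0,0],[33,-13.7,5.7,0,0,0],[0,0,0,0,0,0.11],[0,0,0,0,0,0.1]]' 100
python3 -m jog '[[0,0,0,0,0,0],[0,0,0,0,0,0]]'
python3 - <<'E'
from h import *
c=cam('wrist');i=bot.capture('wrist');print(bot.get_obs()['tool_pos'],bot.get_obs()['tcp_rot'])
for r in bot.outline_of('shoe','wrist'): print(r['p'],r['pixel'],r['mask'].sum())
for P in ([459.5,-255.4,85],[459.5,-255.4,14]): print(proj(c,P))
np.savez('w.npz',K=c[0],d=c[1],R=c[2],p=c[3]);cv2.imwrite('pics/w1.png',i[:,:,::-1])
E
```

```text
time: 2.0
tool_pos: [439.9, -257.0, 169.4]
tcp_rot: [-3.141, 0.0, 0.123]
contact_force: [-0.4, -0.2, 0.1]
grip_width: 91.9
finger_force: 0.0
time: 2.2
tool_pos: [439.2, -258.1, 169.8]
tcp_rot: [3.141, -0.0, 0.127]
contact_force: [0.5, 0.1, -0.6]
grip_width: 91.7
finger_force: 0.0
[ 439.09846268 -258.17136111  169.76067587] [ 3.14146044e+00 -3.29858829e-05  1.26907215e-01]
0.95 [386.6, 167.5] 4694
0.66 [251.4, 160.6] 4498
0.61 [249.5, 294.9] 2481
[[251.84037069 171.33537843]]
[[252.03802361 156.85097958]]
```

View pics/w1.png

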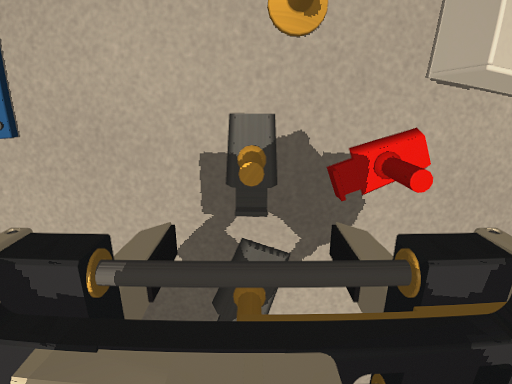

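The wrist picture shows the shoe with its stem top at (251,173), where the prediction was (252,171). Its nose edge at rows 113-115 and its tail at (251,215) line up with the tool axis. The red shoe is to the right, about 60 mm clear of it.

```bash
python3 - <<'E'
from h import *
w=np.load('w.npz');c=(w['K'],w['d'],w['R'],w['p'])
print(ray(c,[251,173],85));n=ray(c,[[230,114],[275,114]],14);l=ray(c,[[236,215],[267,215]],20);print(n,l)
e=n.mean(0)-l.mean(0);print(np.arctan2(e[1],e[0]));e=n[0]-n[1];print(np.arctan2(-e[0],e[1]))
r=ray(c,[387,167],12);print('red',r)
E
python3 go.py 459.5 -255.5 42 0.127
```

```text
[[ 457.96902848 -254.87162674   85.        ]]
[[ 501.54009282 -226.8773099    14.        ]
 [ 507.47587829 -273.50271396   14.        ]] [[ 392.69393671 -245.64875961   20.        ]
 [ 397.10145287 -280.29993329   20.        ]]
0.11610982958899202
0.12662680653718075
red [[ 467.44710938 -406.59280055   12.        ]]
shift [ 20.6   -0.19 127.81] turn [ 0.0002 -0.0001 -0.0007] pos [ 439.07 -258.27  169.81] [ 3.1414e+00 -1.0000e-04  1.2630e-01] F [-0.18  0.29 -0.34] t 2.3
```

```bash
python3 -m jog '[[10,-0.3,5,0,0,0],[10,-0.3,15,0,0,0],[0,0,22,0,0,0],[0,0,22,0,0,0],[0,0,22,0,0,0],[0,0,20,0,0,0],[0,0,14,0,0,0],[0,0,8,0,0,0],[0,0,0,0,0,0]]' 60
python3 -m jog '[[0,0,0,0,0,0],[0,0,0,0,0,0],[0,0,0,0,0,0],[0,0,0,0,0,0],[0,0,0,0,0,0],[0,0,0,0,0,0],[0,0,0,0,0,0],[0,0,0,0,0,0]]' 0
```

```text
time: 3.2
tool_pos: [458.7, -254.6, 40.6]
tcp_rot: [-3.14, 0.001, 0.125]
contact_force: [0.1, 0.4, 0.7]
grip_width: 55.0
finger_force: 0.0
time: 4.0
tool_pos: [459.1, -255.0, 42.0]
tcp_rot: [3.141, -0.0, 0.125]
contact_force: [-0.8, 1.5, 4.1]
grip_width: 21.2
finger_force: 30.0
```

```bash
python3 -m jog '[[0,0,-6,0,0,0],[0,0,-14,0,0,0],[0,0,-15,0,0,0],[0,0,-15,0,0,0],[0,0,-10,0,0,0],[0,0,0,0,0,0]]'
python3 go.py 507.2 107.2 102 0.172
```

```text
time: 4.6
tool_pos: [459.5, -255.4, 102.8]
tcp_rot: [3.14, -0.001, 0.125]
contact_force: [0.4, -0.4, -5.1]
grip_width: 21.4
finger_force: 30.0
shift [ 9.2510e+01 -3.5382e+02  3.2000e-01] turn [ 0.0017 -0.0014 -0.0472] pos [ 459.45 -255.38  102.76] [ 3.140e+00 -1.500e-03  1.248e-01] F [ 0.37 -0.39 -5.07] t 4.6
```

```bash
python3 -m jog '[[4,-14,0,0,0,0],[8,-30,0,0,0,0],[9,-34,0,0,0,0],[9,-34,0,0,0,0],[9,-34,0,0,0,0],[9,-34,0,0,0,0],[9,-34,0,0,0,0],[9,-34,0,0,0,0],[9,-34,0,0,0,0],[8,-30,0,0,0,0],[6,-27,0,0,0,0],[3.5,-15,0,0,0,-0.047]]'
python3 -m jog '[[0,0,0,0,0,0],[0,0,0,0,0,0],[0,0,0,0,0,0]]'
python3 - <<'E'
from h import *
c=cam('wrist');i=bot.capture('wrist');np.savez('w.npz',K=c[0],d=c[1],R=c[2],p=c[3])
cv2.imwrite('pics/w2.png',i[:,:,::-1])
M=np.array([569.3,118]);e=np.array([np.cos(.172),np.sin(.172)]);f=np.array([-e[1],e[0]])
for a,b,z in((0,0,12),(0,27,28),(0,-27,28),(0,27,12),(135,80,12),(135,-80,12),(0,-80,12)): print(a,b,z,proj(c,[*(M+a*e+b*f),z]).round(1))
for r in bot.outline_of('gib','wrist'):
  ys,xs=np.nonzero(r['mask']);print('gib',r['p'],r['pixel'],xs.min(),xs.max(),ys.min(),ys.max())
E
python3 go.py 507.2 107.2 102 0.172
```

```text
time: 5.8
tool_pos: [505.6, 110.4, 100.7]
tcp_rot: [-3.141, 0.002, 0.176]
contact_force: [-0.1, 0.4, -3.9]
grip_width: 21.9
finger_force: 30.0
time: 6.1
tool_pos: [506.4, 106.8, 101.4]
tcp_rot: [3.141, 0.001, 0.171]
contact_force: [-0.3, -0.0, -3.2]
grip_width: 21.2
finger_force: 30.0
0 0 12 [[251.6 118.8]]
0 27 28 [[216.7 119.9]]
0 -27 28 [[286.3 119.8]]
0 27 12 [[219.  118.9]]
135 80 12 [[144.4 -61.1]]
135 -80 12 [[357.9 -61.6]]
0 -80 12 [[347.5 119.2]]
gib 0.96 [192.8, 58.7] 163 225 0 126
shift [ 0.63 -0.32 -0.39] turn [ 0.0003  0.0003 -0.0016] pos [506.63 106.78 101.61] [3.1413e+00 3.0000e-04 1.7040e-01] F [ 0.07  0.84 -3.94] t 6.2
```

View pics/w2.png

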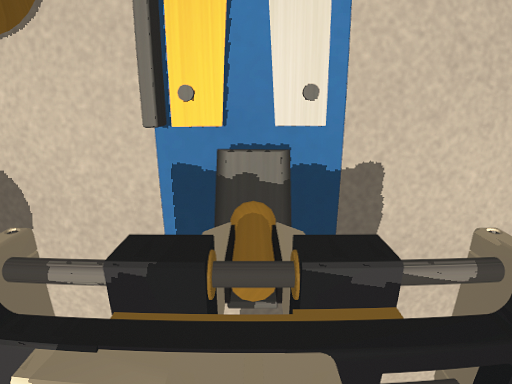

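The wrist picture shows the rail ends at row 126, with the brass inner corner at (223,126) and the steel one at (275,126), so the way's middle is at column 249. The shoe's nose edge runs from (217,150) to (290,150) and is parallel to the mouth.

```bash
python3 - <<'E'
from h import *
w=np.load('w.npz');c=(w['K'],w['d'],w['R'],w['p'])
M=np.array([569.3,118]);e=np.array([np.cos(.172),np.sin(.172)]);f=np.array([-e[1],e[0]])
def D(px,z): q=ray(c,px,z)[:,:2]-M;return np.c_[q@e,q@f].round(1)
print(D([[223,126],[275,126],[228,2],[268.5,2],[165,126],[327,126]],28))
print('nose',D([[217,150],[290,150],[253.5,150]],12+59.5-12+14))
print('tcp',(np.array([506.63,106.78])-M)@np.c_[e,f])
E
```

```text
[[ -4.7  22.2]
 [ -4.7 -18.3]
 [ 83.3  16.6]
 [ 83.3 -12.4]
 [ -4.3  67.8]
 [ -4.6 -59. ]]
nose [[-16.5  22. ]
 [-16.6 -24.8]
 [-16.6  -1.4]]
tcp [-63.66560718  -0.3282728 ]
```

```bash
python3 -m jog '[[0,-3.3,5,0,0,0],[0,0,15,0,0,0],[0,0,15,0,0,0],[0,0,6,0,0,0],[0,0,2,0,0,0],[0,0,2,0,0,0],[0,0,0,0,0,0],[0,0,0,0,0,0]]'
python3 -m jog '[[0,0,1,0,0,0],[0,0,1,0,0,0],[0,0,0,0,0,0]]'
python3 -m jog '[[0,0,0.5,0,0,0],[0,0,0,0,0,0]]'
```

```text
time: 7.0
tool_pos: [506.5, 111.1, 57.2]
tcp_rot: [3.141, -0.001, 0.172]
contact_force: [0.3, -0.6, -3.0]
grip_width: 21.4
finger_force: 30.0
time: 7.3
tool_pos: [506.1, 111.0, 54.7]
tcp_rot: [3.142, 0.0, 0.172]
contact_force: [-0.2, 0.5, -4.0]
grip_width: 21.4
finger_force: 30.0
time: 7.5
tool_pos: [506.1, 111.0, 54.2]
tcp_rot: [3.141, 0.0, 0.172]
contact_force: [0.6, 0.1, -4.1]
grip_width: 21.7
finger_force: 30.0
```

```bash
python3 -m jog '[[0,0,0.5,0,0,0],[0,0,0,0,0,0]]'
python3 -m jog '[[0,0,0.5,0,0,0],[0,0,0,0,0,0]]'
python3 -m jog '[[0,0,0.5,0,0,0],[0,0,0,0,0,0]]'
```

```text
time: 7.7
tool_pos: [506.3, 111.1, 54.0]
tcp_rot: [3.141, -0.001, 0.172]
contact_force: [-1.0, 0.6, 0.1]
grip_width: 21.5
finger_force: 30.0
time: 7.9
tool_pos: [506.5, 111.1, 54.0]
tcp_rot: [3.141, -0.001, 0.172]
contact_force: [-2.1, -0.1, 4.6]
grip_width: 21.8
finger_force: 30.0
time: 8.1
tool_pos: [506.7, 111.1, 54.0]
tcp_rot: [3.141, -0.002, 0.172]
contact_force: [-3.1, 0.3, 7.6]
grip_width: 21.8
finger_force: 30.0
```

```bash
python3 -m jog '[[0,0,-0.9,0,0,0],[3,0,0,0,0,0],[3,0,0,0,0,0],[3,0,0,0,0,0],[3,0,0,0,0,0],[3,0,0,0,0,0],[3,0,0,0,0,0],[0,0,0,0,0,0]]'
python3 -m jog '[[3,0,0,0,0,0],[3,0,0,0,0,0],[3,0,0,0,0,0],[3,0,0,0,0,0],[0,0,0,0,0,0]]'
```

```text
time: 8.9
tool_pos: [525.0, 114.2, 54.0]
tcp_rot: [3.141, -0.002, 0.172]
contact_force: [0.6, -0.5, 5.3]
grip_width: 21.3
finger_force: 30.0
time: 9.4
tool_pos: [536.6, 116.3, 54.0]
tcp_rot: [3.141, -0.002, 0.172]
contact_force: [-0.9, 0.8, 4.3]
grip_width: 21.2
finger_force: 30.0
```

```bash
python3 -m jog '[[3,0,0,0,0,0],[3,0,0,0,0,0],[3,0,0,0,0,0],[0,0,0,0,0,0]]'
python3 -m jog '[[3,0,0,0,0,0],[3,0,0,0,0,0],[3,0,0,0,0,0],[0,0,0,0,0,0],[0,0,0,0,0,0]]'
```

```text
time: 9.8
tool_pos: [545.5, 117.8, 54.0]
tcp_rot: [3.141, -0.002, 0.172]
contact_force: [0.1, 0.8, 4.5]
grip_width: 21.3
finger_force: 30.0
time: 10.3
tool_pos: [554.3, 119.3, 54.0]
tcp_rot: [3.141, -0.002, 0.172]
contact_force: [0.5, -0.5, 4.8]
grip_width: 21.5
finger_force: 30.0
```

```bash
python3 -m jog '[[0,0,0,0,0,0],[0,0,0,0,0,0],[0,0,0,0,0,0],[0,0,-4,0,0,0],[0,0,-6,0,0,0],[-8,0,0,0,0,0],[-20,0,0,0,0,0],[-20,0,0,0,0,0],[-20,0,0,0,0,0],[-15,0,0,0,0,0],[-7,0,0,0,0,0],[0,0,0,0,0,0]]' 55
python3 -m jog '[[0,0,0,0,0,0],[0,0,0,0,0,0],[0,0,0,0,0,0],[0,0,0,0,0,0],[0,0,0,0,0,0],[0,0,0,0,0,0]]' 0
python3 - <<'E'
from h import *
c=cam('wrist');i=bot.capture('wrist');cv2.imwrite('pics/w3.png',i[:,:,::-1]);np.savez('w.npz',K=c[0],d=c[1],R=c[2],p=c[3])
for r in bot.outline_of('shoe','wrist'): print(r['p'],r['pixel'],r['mask'].sum())
E
```

```text
time: 11.5
tool_pos: [464.0, 103.8, 63.9]
tcp_rot: [3.142, 0.0, 0.172]
contact_force: [1.6, 0.1, -0.1]
grip_width: 50.3
finger_force: 0.0
time: 12.1
tool_pos: [464.8, 103.9, 63.5]
tcp_rot: [3.142, 0.0, 0.172]
contact_force: [0.3, -0.4, -1.1]
grip_width: 7.0
finger_force: 0.0
0.63 [251.6, 87.1] 12493
```

View pics/w3.png

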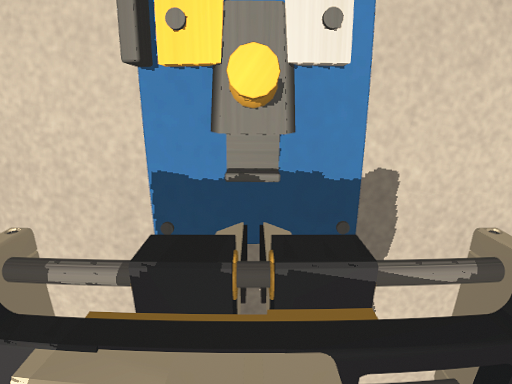

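The shoe sits in the mouth between the rails, with its stem at (253,70). The lip at (252,175) is centred ahead of the fingers. I'll lower behind it and push.

```bash
python3 -m jog '[[0,0,8,0,0,0],[0,0,12,0,0,0],[0,0,12,0,0,0],[0,0,8,0,0,0],[0,0,4,0,0,0],[0,0,1.5,0,0,0],[0,0,0,0,0,0],[0,0,0,0,0,0]]'
python3 -m jog '[[3,0,0,0,0,0],[3,0,0,0,0,0],[2,0,0,0,0,0],[2,0,0,0,0,0],[0,0,0,0,0,0]]'
python3 -m jog '[[2,0,0,0,0,0],[2,0,0,0,0,0],[2,0,0,0,0,0],[2,0,0,0,0,0],[2,0,0,0,0,0],[0,0,0,0,0,0]]'
```

```text
time: 13.0
tool_pos: [465.0, 103.9, 18.4]
tcp_rot: [3.141, -0.001, 0.172]
contact_force: [0.4, 0.5, 0.8]
grip_width: 0.4
finger_force: 0.0
time: 13.5
tool_pos: [475.0, 105.6, 18.1]
tcp_rot: [3.141, -0.0, 0.172]
contact_force: [-0.3, 0.9, -0.4]
grip_width: 0.4
finger_force: 0.0
time: 14.1
tool_pos: [484.7, 107.3, 18.1]
tcp_rot: [3.141, -0.0, 0.172]
contact_force: [-0.3, -0.1, 0.3]
grip_width: 0.4
finger_force: 0.0
```

```bash
python3 -m jog '[[1.5,0,0,0,0,0],[1.5,0,0,0,0,0],[1.5,0,0,0,0,0],[1.5,0,0,0,0,0],[0,0,0,0,0,0]]'
python3 -m jog '[[1.5,0,0,0,0,0],[1.5,0,0,0,0,0],[1.5,0,0,0,0,0],[1.5,0,0,0,0,0],[0,0,0,0,0,0]]'
```

```text
time: 14.6
tool_pos: [490.7, 108.4, 18.1]
tcp_rot: [3.141, -0.001, 0.172]
contact_force: [-0.6, -0.3, -0.0]
grip_width: 0.2
finger_force: 0.0
time: 15.1
tool_pos: [496.7, 109.4, 18.1]
tcp_rot: [3.141, -0.001, 0.172]
contact_force: [-0.1, -0.4, -0.9]
grip_width: 0.4
finger_force: 0.0
```

```bash
for k in 1; do python3 -m jog '[[1,0,0,0,0,0],[1,0,0,0,0,0],[1,0,0,0,0,0],[0,0,0,0,0,0]]'; done
python3 - <<'E'
from h import *
c=cam('wrist');i=bot.capture('wrist');cv2.imwrite('pics/w4.png',i[:,:,::-1])
o=bot.get_obs();print(o['contact_force'])
E
```

```text
time: 15.5
tool_pos: [499.4, 109.9, 18.1]
tcp_rot: [3.141, -0.0, 0.172]
contact_force: [-0.1, -0.2, 0.6]
grip_width: 0.4
finger_force: 0.1
[ 0.23659018 -0.33457274  0.3857883 ]
```

View pics/w4.png

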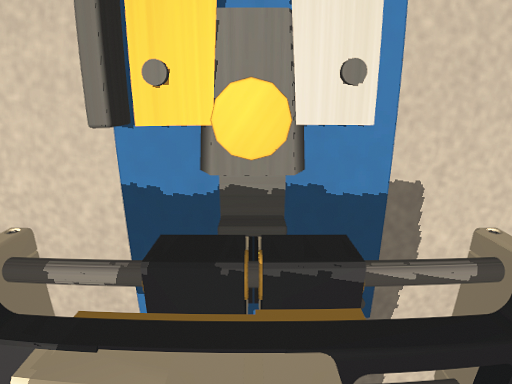

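The shoe is straight in the way, with its stem top at (251,119) and the fingers close behind the lip. I'll work out the remaining gap.

```bash
python3 - <<'E'
from h import *
c=cam('wrist');s=ray(c,[251,119],97)[0];e=np.array([np.cos(.172),np.sin(.172)]);M=np.array([569.3,118])
print(s,(s[:2]-M)@e,'ahead of tcp',(s[:2]-bot.get_obs()['tool_pos'][:2])@e)
E
python3 -m jog '[[1,0,0,0,0,0],[1,0,0,0,0,0],[1,0,0,0,0,0],[1,0,0,0,0,0],[0,0,0,0,0,0]]'
```

```text
[570.21917869 121.93889566  97.        ] 1.579770197307759 ahead of tcp 71.80293883708246
time: 16.05
tool_pos: [503.4, 110.6, 18.1]
tcp_rot: [3.141, -0.0, 0.172]
contact_force: [-0.7, 0.7, -0.0]
grip_width: 0.4
finger_force: 0.1
```

```bash
python3 -m jog '[[0.8,0,0,0,0,0],[0.8,0,0,0,0,0],[0.8,0,0,0,0,0],[0.8,0,0,0,0,0],[0,0,0,0,0,0]]' | sed -n '1,4p'
```

```text
time: 16.55
tool_pos: [506.5, 111.1, 18.1]
tcp_rot: [3.141, -0.0, 0.172]
contact_force: [-0.4, 0.1, 0.2]
```

```bash
python3 -m jog '[[0.8,0,0,0,0,0],[0.8,0,0,0,0,0],[0.8,0,0,0,0,0],[0,0,0,0,0,0]]' | sed -n '1,4p'
```

```text
time: 16.95
tool_pos: [508.9, 111.5, 18.1]
tcp_rot: [3.141, -0.0, 0.172]
contact_force: [-1.1, -1.7, 0.3]
```

```bash
python3 -m jog '[[0.8,0,0,0,0,0],[0.8,0,0,0,0,0],[0.8,0,0,0,0,0],[0,0,0,0,0,0]]' | sed -n '1,4p'
```

```text
time: 17.35
tool_pos: [511.3, 111.9, 18.1]
tcp_rot: [3.141, -0.0, 0.172]
contact_force: [-0.0, -0.7, -0.4]
```

```bash
python3 -m jog '[[0.7,0,0,0,0,0],[0.7,0,0,0,0,0],[0.7,0,0,0,0,0],[0,0,0,0,0,0]]' | sed -n '1,4p'; python3 -m jog '[[0.5,0,0,0,0,0],[0,0,0,0,0,0]]' | sed -n '2,4p'
```

```text
time: 17.75
tool_pos: [513.3, 112.3, 18.1]
tcp_rot: [3.142, -0.0, 0.172]
contact_force: [-0.4, 0.4, -0.4]
tool_pos: [513.7, 112.4, 18.1]
tcp_rot: [3.142, -0.0, 0.172]
contact_force: [-0.0, 0.1, -0.1]
```

```bash
python3 -m jog '[[0.7,0,0,0,0,0],[0.7,0,0,0,0,0],[0.7,0,0,0,0,0],[0,0,0,0,0,0]]' | sed -n '1,4p'
```

```text
time: 18.35
tool_pos: [515.9, 112.7, 18.1]
tcp_rot: [3.141, -0.0, 0.172]
contact_force: [0.6, 0.3, -0.6]
```

```bash
python3 -m jog '[[0.7,0,0,0,0,0],[0.7,0,0,0,0,0],[0.7,0,0,0,0,0],[0,0,0,0,0,0]]' | sed -n '1,4p'
```

```text
time: 18.75
tool_pos: [517.9, 113.1, 18.1]
tcp_rot: [3.142, -0.0, 0.172]
contact_force: [-1.2, 0.3, -0.2]
```

```bash
python3 -m jog '[[0.7,0,0,0,0,0],[0.7,0,0,0,0,0],[0.7,0,0,0,0,0],[0,0,0,0,0,0]]' | sed -n '1,4p'
```

```text
time: 19.15
tool_pos: [520.0, 113.5, 18.1]
tcp_rot: [3.142, -0.0, 0.172]
contact_force: [-0.0, -0.4, -0.2]
```

```bash
python3 -m jog '[[0.7,0,0,0,0,0],[0.7,0,0,0,0,0],[0.7,0,0,0,0,0],[0,0,0,0,0,0]]' | sed -n '1,4p'
```

```text
time: 19.55
tool_pos: [521.9, 113.7, 18.1]
tcp_rot: [3.141, 0.0, 0.172]
contact_force: [-1.2, 0.2, 0.4]
```

```bash
python3 -m jog '[[0.7,0,0,0,0,0],[0.7,0,0,0,0,0],[0,0,0,0,0,0]]' | sed -n '1,4p'
```

```text
time: 19.85
tool_pos: [523.2, 114.0, 18.0]
tcp_rot: [3.141, 0.0, 0.172]
contact_force: [-1.2, -0.8, 0.7]
```

```bash
python3 -m jog '[[0.7,0,0,0,0,0],[0.7,0,0,0,0,0],[0,0,0,0,0,0]]' | sed -n '1,4p'
```

```text
time: 20.15
tool_pos: [523.9, 114.2, 18.0]
tcp_rot: [3.142, 0.002, 0.172]
contact_force: [-3.9, -1.2, 1.5]
```

```bash
python3 -m jog '[[0.7,0,0,0,0,0],[0.7,0,0,0,0,0],[0,0,0,0,0,0]]' | sed -n '1,4p'
```

```text
time: 20.45
tool_pos: [524.5, 114.4, 17.8]
tcp_rot: [-3.141, 0.003, 0.172]
contact_force: [-7.3, -1.4, 3.2]
```

```bash
python3 -m jog '[[0.3,0,0,0,0,0],[0.3,0,0,0,0,0],[0.3,0,0,0,0,0],[0.3,0,0,0,0,0],[0,0,0,0,0,0]]' | sed -n '1,4p'
```

```text
time: 20.95
tool_pos: [524.8, 114.5, 17.6]
tcp_rot: [-3.141, 0.005, 0.172]
contact_force: [-9.7, -2.1, 4.1]
```

```bash
python3 -m jog '[[0.3,0,0,0,0,0],[0.3,0,0,0,0,0],[0.3,0,0,0,0,0],[0,0,0,0,0,0]]' | sed -n '1,4p'
```

```text
time: 21.35
tool_pos: [525.1, 114.6, 17.5]
tcp_rot: [-3.141, 0.006, 0.172]
contact_force: [-10.6, -3.3, 5.0]
```

```bash
python3 -m jog '[[0.25,0,0,0,0,0],[0.25,0,0,0,0,0],[0.25,0,0,0,0,0],[0.25,0,0,0,0,0],[0,0,0,0,0,0]]' | sed -n '1,4p'
```

```text
time: 21.85
tool_pos: [525.5, 114.8, 17.4]
tcp_rot: [-3.141, 0.008, 0.172]
contact_force: [-11.3, -3.2, 5.8]
```

```bash
python3 -m jog '[[0.2,0,0,0,0,0],[0.2,0,0,0,0,0],[0,0,0,0,0,0]]' | sed -n '1,4p'
```

```text
time: 22.15
tool_pos: [525.6, 114.8, 17.4]
tcp_rot: [-3.141, 0.008, 0.172]
contact_force: [-12.7, -3.0, 6.5]
```

```bash
python3 -m jog '[[0.2,0,0,0,0,0],[0.2,0,0,0,0,0],[0.2,0,0,0,0,0],[0.2,0,0,0,0,0],[0,0,0,0,0,0],[0,0,0,0,0,0],[0,0,0,0,0,0]]' | sed -n '1,4p'
```

```text
time: 22.85
tool_pos: [525.9, 114.9, 17.3]
tcp_rot: [-3.141, 0.009, 0.172]
contact_force: [-13.4, -3.5, 6.9]
```

```bash
python3 -m jog '[[0.2,0,0,0,0,0],[0.2,0,0,0,0,0],[0.2,0,0,0,0,0],[0,0,0,0,0,0],[0,0,0,0,0,0],[0,0,0,0,0,0],[0,0,0,0,0,0]]' | sed -n '1,4p'
```

```text
time: 23.55
tool_pos: [526.1, 115.0, 17.2]
tcp_rot: [-3.141, 0.01, 0.172]
contact_force: [-15.3, -3.6, 8.3]
```

```bash
python3 -m jog '[[-1,0,0,0,0,0],[-1,0,0,0,0,0],[-2,0,0,0,0,0],[-3,0,0,0,0,0],[-5,0,0,0,0,0],[-10,0,0,0,0,0],[-10,0,0,0,0,0],[0,0,-10,0,0,0],[0,0,-20,0,0,0],[0,0,-20,0,0,0],[0,0,-10,0,0,0],[0,0,0,0,0,0]]'
python3 -m jog '[[0,0,0,0,0,0],[0,0,0,0,0,0]]' | sed -n '1,4p'
python3 - <<'E'
from h import *
c=cam('wrist');i=bot.capture('wrist');cv2.imwrite('pics/w5.png',i[:,:,::-1]);np.savez('w.npz',K=c[0],d=c[1],R=c[2],p=c[3])
E
```

```text
time: 24.75
tool_pos: [500.5, 110.0, 79.9]
tcp_rot: [3.141, -0.004, 0.172]
contact_force: [0.1, 0.3, -0.3]
grip_width: 0.3
finger_force: 0.0
time: 24.95
tool_pos: [498.7, 109.8, 77.3]
tcp_rot: [-3.142, 0.002, 0.172]
contact_force: [-0.3, 0.2, -0.6]
```

View pics/w5.png

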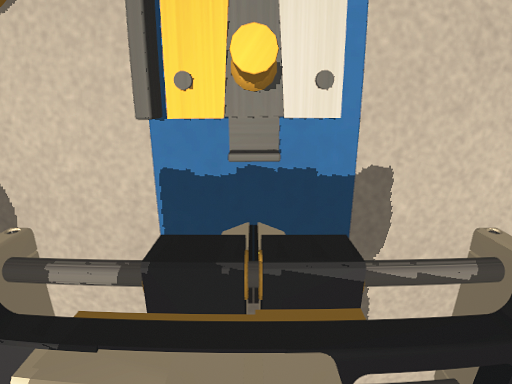

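The shoe sits straight between the rails, with its stem at (254,48) and its lip at (254,155). The gripper is clear of it.

```bash
python3 -c "
from plant import bot;print(bot.close_job())"
```

```text
the job is handed in; nothing more can be done
None
```

I wedged the shoe in the way with one slow push that peaked at about 15.7 N, leaving its nose roughly 80 mm past the mouth, then backed the gripper clear and handed the job in at about 25 s; no verdict came back, and I couldn't read the rail force directly.

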